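# Put the shakers and the tamper back on their own coasters

### The arm

A 6-joint arm with a two-finger parallel gripper is mounted at the origin on a cart in front of the work surface, level with it; the furniture and walls round the work are solid. World frame = base frame: x ahead of the robot, y to its left, z up, the work surface at z = 0. Lengths are in m, angles in rad, forces in N, time in s.
With the tool pointing down it reaches from about 0.325 to 0.775 m from the base axis. Payload 5.5 kg.
Tool frame: the origin (TCP) lies at the very end of the fingers, on their centre line; the grasp point (between the pads) lies 19 mm behind it; z points along the fingers, y is the line along which they close (so a half turn about z gives the same grasp; the last joint's range is limited). The gripper opens to 85 mm and grips with 20 to 120 N. Pads are 22 mm wide; open, the fingers measure 114 mm over their backs; the gripper's body (76 mm by 85 mm) begins 54 mm behind the grasp point. The pads swing forward as they close: fully open they stand 13 mm farther back than shut.
Start: joints at [-1.259, 0.091, 1.231, -0, 1.82, -0.057], TCP at [0.216, -0.56, 0.231] pointing down, gripper open.
Joint ranges: [-2.87, 2.87], [-0.86, 2.18], [0.17, 2.46], [-1.51, 4.65], [0.06, 2.69], [-2.65, 2.65]. Speed limits (rad/s): [2.57, 2.57, 3.01, 3.14, 3.14, 3.14].

### API

Orientations are given as a rotation vector (axis times angle).
In Python, from plant import ctrl gives the robot as it stands.
- The arm moves only by the tool apply_moves, never from a script. Its argument "deltas" is a list of rows, each a list of 3 entries, a list of its own where there are three numbers: the shift along the tool's x, y, z in cm, then the turn, a rotation vector about the tool's x, y, z in degrees, then the opening, from 0 (shut) to 1 (fully open). A call has exactly 10 rows; each row shifts and turns the commanded pose from where the row before left it, along the tool's axes as they then stand; what a row does not reach is not made up. A row lasts 1/10 s, in which the tool goes at most 50 mm and 8.59 degrees, less where a joint would pass 70% of its speed; a pose out of reach is approached as far as the arm can. A call with a gripper value outside its range is refused whole. The fingers move at their own pace and stop on an object; the grip force is fixed at half the most. Time passes only in rows, so rows that do not move let the fingers close, or fill a call up. It gives the time, the measured TCP pose, the force, the opening and the grip force at its end, in the units of the state.
- ctrl.state(): the state, without advancing time (a new reading comes with each control period).
- ctrl.snapshot(name): name is "scene" or "side" or "wrist"; returns (picture, depth): 420x560x3 uint8, blue, green, red; 420x560 float32, m along the optical axis (not along the pixel's ray), 0 where there is no reading.
- ctrl.camera_model(name): a dict with "fov_y" (degrees; the focal length in pixels is half the picture's height over the tangent of half this angle, whatever the lens; pixels are square), "cx", "cy" (the principal point, pixels), "k1" (the pictures are not rectified: a ray, as slopes to the right and down, at radius r is drawn at 1 + k1 r^2 times it, then the intrinsics apply), "R" (3x3) and "t" (3): a world point X has camera coordinates R X + t; the wrist camera has in their place "T_tool_cam" (4x4, takes a point from camera to tool coordinates, whose origin is the TCP and whose axes are the flange's). Camera axes: x right, y down, z forward; pixel columns grow to the right and rows downward; lengths in m; the calibration is good to about 2 mm. A picture is of the moment at which its call begins: read the wrist's pose just before it. camera_model takes no time and is no camera call.
- ctrl.sign_off(): hands the job in; it is judged then, once.
The state is a dict: "time": time; "qpos": joint angles; "joint_velocities": joint speeds; "effort": joint torques, N m; "tool_pos": TCP position; "tcp_rot": TCP orientation; "wrist_force": force on the tool from outside, world axes, zero at the start; "moment": the same for the moment, N m; "finger_gap": opening from 0.0 (shut) to 1.0 (fully open); "grasp_force": force on a finger pad.
Only numpy, scipy, OpenCV 4.12 (cv2) and the standard library are available. Lean on these libraries where they do the work, as an engineer would, in place of code of your own. Each camera call takes 0.05 s, during which the arm holds its last target. There are 200 camera calls.

### The job

The red-lidded shaker, the white-lidded shaker and the coffee tamper have been put back on each other's coasters. Swap them round so that each stands upright in the middle of its own coaster - red lid on red, white lid on white, tamper on the wooden one - parking one on the spare blue coaster (or any clear spot) meanwhile and leaving the blue one empty. Do not tip anything over, and leave the nut butter jar, the shot glass and the tape roll where they are.

Things in the scene. Friction and masses are not known exactly. Their poses are not given: they have to be found in the camera images.
- cinnamon: loose shaker jar with a red-sided lid whose flat top is pale with a green mark, clear body with a label; 47 mm wide, 97 mm tall, square with rounded corners below (flat sides face along its own x and y) and a round lid (45 mm across, from 76 mm up); about 0.11 kg; origin at the centre of its underside, z up; grip from above round the lid or body
- cocoa_shaker: loose shaker jar with a white lid, clear body with a brown label; 44 mm wide, 109 mm tall, square with rounded corners up to 77 mm (flat sides face along its own x and y; about 52 mm corner to corner), a 44 mm round lid from 88 mm up; grip from above across two flat sides or the lid; about 0.11 kg; origin at the centre of its underside, z up
- tamper: loose coffee tamper standing on its round steel foot: foot 58 mm across, 22 mm tall; narrow neck to 34 mm; black upright round handle above it to 95 mm, up to 36 mm across, 26 mm across at its lower end (40 mm up) and widest at 74 to 86 mm; about 0.38 kg; origin at the centre of its underside, z up; grip from above by the handle
- coaster_red: fixed round flat red coaster, 90 mm across, 6 mm thick; origin at the centre of its underside, so its top is 6 mm above the origin; the red-lidded shaker belongs here; at the start the tamper stands on it
- coaster_white: fixed round flat white coaster, 90 mm across, 6 mm thick; origin at the centre of its underside, so its top is 6 mm above the origin; the white-lidded shaker belongs here; at the start the red-lidded shaker stands on it
- coaster_wood: fixed round flat orange-brown wooden coaster, 90 mm across, 6 mm thick; origin at the centre of its underside, so its top is 6 mm above the origin; the tamper belongs here; at the start the white-lidded shaker stands on it
- coaster_blue: fixed round flat blue coaster, 90 mm across, 6 mm thick; origin at the centre of its underside, so its top is 6 mm above the origin; the spare one, a place to park something for a while; at the start it is empty
- nut_butter: bystander: loose closed jar of nut butter with a pale beige lid, 68 mm across, 90 mm tall; origin at the centre of its underside
- shot_glass: bystander: loose empty shot glass standing upright, 48 mm across, 60 mm tall; origin at the centre of its underside
- tape_roll: bystander: loose roll of pale tape lying flat, 100 mm across, 25 mm tall; origin at the centre of its underside
Mind the look-alikes: they are no part of the job. Leave any orange or pink look-alike of the cocoa_shaker alone.

How it is judged:
By the outcome, as a careful person would: the job done as asked, in the order asked, and still so for the second after the job is handed in, with the robot touching nothing.
It also fails if it takes over 115 s, if anything falls off the work surface, if the arm or the gripper's body presses on something with over 40 N, if the wrist force passes 120 N, or if a joint passes its speed limit or range.

## Working session

There is one attempt and no reset: what is moved stays moved. The work goes in short steps, Python scripts to look and compute and a tool call to move; the robot and the scene stay as the last step left them, time stands still between calls to the robot, and variables do not carry over. Pictures are saved under pics/ and viewed, at most 14 in all, crops included, and the job is handed in when it is done.

Besides the shell and the picture viewer there is one more tool, called after "Call:" as a command line: name --argument value ..., lists and objects as JSON in quotes. apply_moves: Moves the arm, as the interface text tells. Its arguments: {"type":"object","properties":{"deltas":{"type":"array","items":{"type":"array"}}},"required":["deltas"]}

```bash
mkdir -p pics; ls; cat > h.py <<'E'
import numpy as np, cv2
from plant import ctrl
from scipy.spatial.transform import Rotation as Ro
def pose(cam,st=None):
    """returns K params, R_cw, cam centre in world"""
    m=ctrl.camera_model(cam)
    if 'R' in m:
        R=np.array(m['R']);t=np.array(m['t']);return m,R.T,-R.T@t
    T=np.array(m['T_tool_cam']);Rt=Ro.from_rotvec(st['tcp_rot']).as_matrix()
    return m,Rt@T[:3,:3],Rt@T[:3,3]+np.array(st['tool_pos'])
def KD(m):
    f=210/np.tan(np.radians(m['fov_y']/2))
    return np.array([[f,0,m['cx']],[0,f,m['cy']],[0,0,1.]]),np.array([m['k1'],0,0,0.])
def rays(P,px):
    m,R,c=P;K,D=KD(m)
    u=cv2.undistortPoints(np.array(px,float).reshape(-1,1,2),K,D).reshape(-1,2)
    return c,np.c_[u,np.ones(len(u))]@R.T
def plane(P,px,z):
    c,d=rays(P,px);return c+d*((z-c[2])/d[:,2])[:,None]
def dep(P,px,dm):
    c,d=rays(P,px);z=np.array([dm[int(round(v)),int(round(u))] for u,v in px]);return c+d*z[:,None]
def proj(P,X):
    m,R,c=P;K,D=KD(m)
    return cv2.projectPoints(np.array(X,float).reshape(-1,1,3),cv2.Rodrigues(R.T)[0],-R.T@c,K,D)[0].reshape(-1,2)
E
python3 - <<'E'
from h import *
for n in ['scene','side','wrist']:
    st=ctrl.state(); im,d=ctrl.snapshot(n); cv2.imwrite(f'pics/{n}0.png',im); np.savez(f'{n}0.npz',im=im,d=d,st=st)
    P=pose(n,st); print(n,P[2].round(3),P[1][:,2].round(2),P[0]['fov_y'],P[0]['k1'])
print(ctrl.state())
E
```

```text
pics
scene [-0.085  0.961  0.819] [ 0.5  -0.61 -0.62] 44.255150947017505 -0.010406815442523504
side [0.328 1.169 0.587] [ 0.17 -0.86 -0.47] 50.31044119917565 -0.09961434974712118
wrist [ 0.278 -0.535  0.372] [-0.25 -0.09 -0.96] 62.53641255365333 -0.019376048879571978
{'time': 0.15, 'qpos': array([-1.25871052e+00,  9.17418039e-02,  1.23165735e+00,  2.40206894e-05,
        1.81978888e+00, -5.67220492e-02]), 'joint_velocities': array([-1.91093799e-03, -4.92406711e-04, -3.37494932e-03, -9.33009706e-05,
       -1.24251755e-04, -1.91747053e-03]), 'effort': array([-6.44422762e-04, -4.59372783e+01, -4.18526173e+01, -1.51470240e-04,
        9.55614494e-03,  1.25739129e-05]), 'tool_pos': array([ 0.21622823, -0.55944829,  0.23034999]), 'tcp_rot': array([-3.08676902e+00, -5.75762724e-01,  2.82684631e-04]), 'wrist_force': array([0.13137835, 0.60272038, 0.12076209]), 'moment': array([ 0.03068166, -0.00810677,  0.00230467]), 'grasp_force': 0.0, 'finger_gap': 1.0002309181655635}
```

View pics/scene0.png

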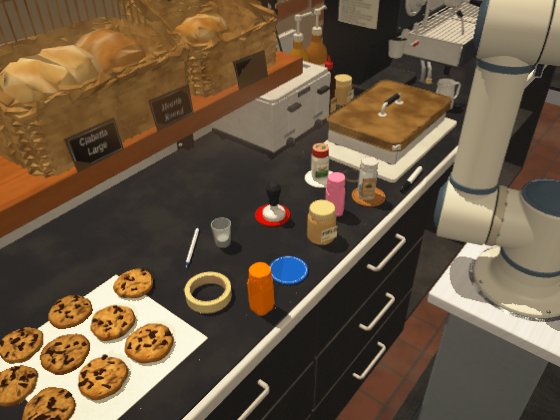

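View pics/side0.png

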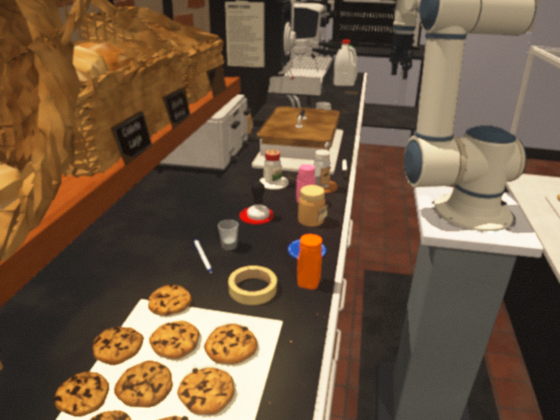

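The scene picture shows these candidates:
- Red-lidded cinnamon at (320,162) on white. The red bottle at the back, near (329,68), is a distraction.
- White-lidded cocoa at (368,180) on wood. Its look-alikes are pink at (335,195) and orange at (261,288). The background jar at (343,88) is also not it.
- Tamper at (273,205) on red.
- The blue coaster is at (288,270), nut butter at (321,222), the shot glass at (221,232) and the tape at (208,292).

My choices are (320,162), (368,180) and (273,205). I'll check them in a crop and take rough positions.

```bash
python3 - <<'E'
from h import *
z=np.load('scene0.npz',allow_pickle=True);im,d=z['im'],z['d'];P=pose('scene')
cv2.imwrite('pics/crop0.png',cv2.resize(im[130:300,190:410],None,fx=3.5,fy=3.5,interpolation=cv2.INTER_CUBIC))
for n,px in dict(cin_lid=(320,148),coc_lid=(369,162),tam=(273,188),tamfoot=(273,212),blue=(288,270),red=(259,216),white=(308,180),wood=(357,197),nut=(321,208),pink=(335,178),orange=(261,268),glass=(221,222),tray=(340,165),traytop=(380,110),tape=(190,290),table=(250,180)).items():
    print(n,dep(P,[px],d)[0].round(3))
# side view
z=np.load('side0.npz',allow_pickle=True);d=z['d'];P=pose('side')
for n,px in dict(cin_lid=(272,154),coc_lid=(322,152),tamfoot=(258,212),blue=(293,249),red=(244,216),table=(200,210)).items():
    print('side',n,dep(P,[px],d)[0].round(3))
E
```

```text
cin_lid [ 0.581 -0.048  0.105]
coc_lid [ 0.431 -0.047  0.118]
tam [0.572 0.165 0.096]
tamfoot [0.57  0.17  0.027]
blue [0.425 0.297 0.007]
red [0.603 0.186 0.008]
white [ 0.599 -0.022  0.007]
wood [ 0.449 -0.037  0.007]
nut [0.438 0.153 0.09 ]
pink [0.466 0.054 0.109]
orange [-0.085  0.961  0.819]
glass [0.626 0.298 0.048]
tray [ 0.576 -0.151  0.   ]
traytop [ 0.572 -0.358  0.095]
tape [0.548 0.481 0.017]
table [0.733 0.07  0.003]
side cin_lid [ 0.583 -0.037  0.104]
side coc_lid [ 0.438 -0.054  0.116]
side tamfoot [0.575 0.175 0.024]
side blue [0.46  0.302 0.007]
side red [0.614 0.173 0.006]
side table [0.743 0.159 0.001]
```

View pics/crop0.png

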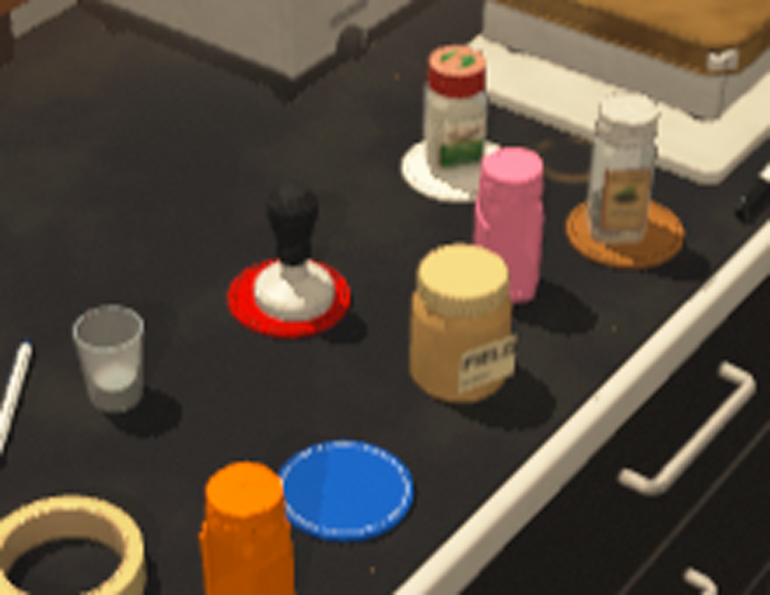

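The crop confirms it: red lid with the green mark on the white coaster, clear jar with the white lid on wood, black-handled tamper on red. First I'll move up, square the tool to the world axes and head for an overview.

Call:
apply_moves --deltas '[[[0,0,-4],[0,0,7],1],[[0,0,-4],[0,0,7],1],[[0,0,-4],[0,0,7.1],1],[[0,0,-4],[0,0,0],1],[[1.5,-4,0],[0,0,0],1],[[1.5,-4,0],[0,0,0],1],[[1.5,-4,0],[0,0,0],1],[[1.5,-4,0],[0,0,0],1],[[1.5,-4,0],[0,0,0],1],[[1.5,-4,0],[0,0,0],1]]'

```text
time: 1.15
tool_pos: [0.3064, -0.318, 0.391]
tcp_rot: [-3.141, -0.0, 0.0]
wrist_force: [1.0, -0.2, 0.4]
finger_gap: 1.0
grasp_force: 0.0
```

Call:
apply_moves --deltas '[[[1.5,-4,0],[0,0,0],1],[[1.5,-4,0],[0,0,0],1],[[1.5,-4,0],[0,0,0],1],[[1.5,-4,0],[0,0,0],1],[[1.5,-4,0],[0,0,0],1],[[1.5,-4,0],[0,0,0],1],[[1.5,-4,0],[0,0,0],1],[[1.5,-4,0],[0,0,0],1],[[0,-4,0],[0,0,0],1],[[0,-4,0],[0,0,0],1]]'

```text
time: 2.15
tool_pos: [0.4259, 0.0822, 0.3907]
tcp_rot: [3.141, 0.001, -0.002]
wrist_force: [1.1, -0.2, 1.1]
finger_gap: 0.998
grasp_force: 0.0
```

```bash
python3 - <<'E'
from h import *
st=ctrl.state(); im,d=ctrl.snapshot('wrist'); cv2.imwrite('pics/w1.png',im); np.savez('w1.npz',im=im,d=d,st=st)
print(st['time'],st['tool_pos'].round(4),st['tcp_rot'].round(4),st['qpos'].round(2))
E
```

```text
2.15 [0.4259 0.0822 0.3907] [ 3.1415e+00  1.1000e-03 -1.6000e-03] [ 0.11 -0.25  1.26 -0.    2.13  1.68]
```

View pics/w1.png

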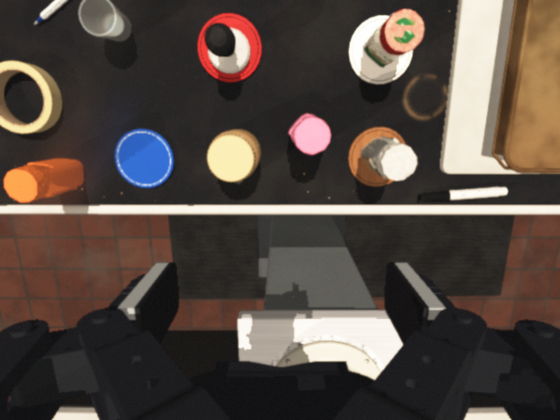

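The wrist view shows:
- Coasters: red (229,48), white (380,50), wood (380,156), blue (144,158).
- Lids: cinnamon (404,31), cocoa (398,162).
- Tamper knob at (219,40).
- Bystanders: pink (310,134), nut butter (233,156), orange (25,182), glass (100,17), tape (25,97).

Next I'll fit circles to these.

```bash
cat >> h.py <<'E'
from scipy.optimize import least_squares
def cloud(P,d):
    v,u=np.mgrid[0:420,0:560];c,r=rays(P,np.c_[u.ravel(),v.ravel()])
    X=c+r*d.reshape(-1,1);X[d.ravel()==0]=-9;return X.reshape(420,560,3)
def circ(Q,R,x0):
    return least_squares(lambda p:np.hypot(Q[:,0]-p[0],Q[:,1]-p[1])-R,x0,loss='soft_l1',f_scale=.001)
def hullpts(mask):
    n,l,s,_=cv2.connectedComponentsWithStats(mask.astype(np.uint8)); 
    c=cv2.findContours((mask*255).astype(np.uint8),0,cv2.CHAIN_APPROX_NONE)[0]
    return cv2.convexHull(np.vstack([k for k in c if len(k)>8])).reshape(-1,2).astype(float)
COL=dict(red=(0,6,150,60),white=None,wood=(8,18,120,60),blue=(100,118,120,60))
def coaster(P,im,d,name,near,zt=.006):
    X=cloud(P,d);hsv=cv2.cvtColor(im,cv2.COLOR_BGR2HSV).astype(int);H,S,V=hsv[...,0],hsv[...,1],hsv[...,2]
    reg=(np.hypot(X[...,0]-near[0],X[...,1]-near[1])<.06)&(abs(X[...,2]-.006)<.008)
    if name=='white': m=(S<60)&(V>110)
    elif name=='red': m=((H<6)|(H>174))&(S>150)&(V>60)
    elif name=='wood': m=(H>4)&(H<20)&(S>110)&(V>60)
    else: m=(H>95)&(H<125)&(S>100)
    m=cv2.morphologyEx((m&reg).astype(np.uint8),cv2.MORPH_OPEN,np.ones((3,3)))>0
    Q=plane(P,hullpts(m),zt); r=circ(Q,.045,near)
    return r.x, np.median(abs(r.fun)), len(Q), np.median(X[m][:,2])
def top(P,d,near,zlo,R,rad=.045):
    X=cloud(P,d);m=(np.hypot(X[...,0]-near[0],X[...,1]-near[1])<rad)&(X[...,2]>zlo)&(X[...,2]<zlo+.06)
    zt=np.median(X[m][:,2]); m&=abs(X[...,2]-zt)<.006
    m=cv2.morphologyEx(m.astype(np.uint8),cv2.MORPH_OPEN,np.ones((3,3)))>0
    Q=plane(P,hullpts(m),zt); r=circ(Q,R,near); return r.x,zt,np.median(abs(r.fun)),m.sum()
E
cat > meas.py <<'E'
from h import *
def run(f,cam):
    z=np.load(f,allow_pickle=True);im,d,st=z['im'],z['d'],z['st'].item();P=pose(cam,st)
    for n,c in dict(red=(.575,.17),white=(.585,-.035),wood=(.435,-.045),blue=(.44,.3)).items():
        try:
            r=coaster(P,im,d,n,c);print(f,n,r[0].round(4),'res %.4f n%d z %.4f'%r[1:])
        except Exception as e: print(n,e)
    for n,(c,zl,R) in dict(cin=((.582,-.045),.09,.0225),coc=((.435,-.05),.1,.022),tam=((.573,.168),.08,.016),pink=((.466,.054),.09,.02),nut=((.438,.153),.08,.034),orange=((.44,.4),.09,.02),glass=((.626,.298),.04,.024)).items():
        try:
            r=top(P,d,c,zl,R);print(f,n,r[0].round(4),'z %.4f res %.4f n%d'%r[1:])
        except Exception as e: print(n,e)
if __name__=='__main__':
    run('w1.npz','wrist'); run('scene0.npz','scene'); run('side0.npz','side')
E
python3 meas.py
```

```text
w1.npz red [0.5833 0.1566] res 0.0004 n36 z 0.0052
w1.npz white [ 0.5816 -0.0557] res 0.0004 n28 z 0.0051
w1.npz wood [ 0.4319 -0.0623] res 0.0005 n27 z 0.0051
w1.npz blue [0.4286 0.2917] res 0.0009 n30 z 0.0054
w1.npz cin [ 0.5852 -0.0561] z 0.1023 res 0.0003 n1371
w1.npz coc [ 0.4379 -0.0585] z 0.1138 res 0.0005 n997
w1.npz tam [0.5784 0.1552] z 0.0962 res 0.0011 n756
w1.npz pink [0.4688 0.0452] z 0.1078 res 0.0013 n1003
w1.npz nut [0.4361 0.1477] z 0.0893 res 0.0031 n1715
w1.npz orange [0.4116 0.4094] z 0.1078 res 0.0026 n774
w1.npz glass [0.6135 0.3117] z 0.0518 res 0.0009 n289
scene0.npz red [0.5814 0.1605] res 0.0006 n15 z 0.0059
scene0.npz white [ 0.5813 -0.055 ] res 0.0012 n10 z 0.0060
scene0.npz wood [ 0.4292 -0.0585] res 0.0005 n15 z 0.0060
scene0.npz blue [0.426  0.2948] res 0.0010 n19 z 0.0062
scene0.npz cin [ 0.5843 -0.054 ] z 0.1024 res 0.0019 n128
scene0.npz coc [ 0.436  -0.0578] z 0.1137 res 0.0019 n155
scene0.npz tam [0.5746 0.1626] z 0.0937 res 0.0010 n64
scene0.npz pink [0.4659 0.0504] z 0.1073 res 0.0033 n174
scene0.npz nut [0.4364 0.1496] z 0.0899 res 0.0020 n359
scene0.npz orange [0.4099 0.4116] z 0.1088 res 0.0013 n192
scene0.npz glass [0.6146 0.3144] z 0.0520 res 0.0029 n72
side0.npz red [0.5827 0.1649] res 0.0008 n17 z 0.0062
side0.npz white [ 0.5779 -0.0616] res 0.0035 n7 z 0.0074
side0.npz wood [ 0.4289 -0.0553] res 0.0015 n12 z 0.0066
side0.npz blue [0.4295 0.295 ] res 0.0015 n13 z 0.0064
side0.npz cin [ 0.5869 -0.0529] z 0.1026 res 0.0055 n98
side0.npz coc [ 0.4379 -0.0586] z 0.1140 res 0.0043 n96
side0.npz tam [0.5766 0.1669] z 0.0934 res 0.0018 n69
side0.npz pink [0.4696 0.0435] z 0.1056 res 0.0056 n122
side0.npz nut [0.4374 0.155 ] z 0.0905 res 0.0015 n246
side0.npz orange [0.4112 0.4154] z 0.1090 res 0.0028 n161
side0.npz glass [0.6151 0.3109] z 0.0521 res 0.0039 n134
```

Views agree to a few mm. I'll go above the tamper for a close look before grasping.

Call:
apply_moves --deltas '[[[3,-1.6,2.6],[0,0,0],1],[[3,-1.6,2.6],[0,0,0],1],[[3,-1.6,2.6],[0,0,0],1],[[3,-1.6,2.6],[0,0,0],1],[[3,-1.6,2.6],[0,0,0],1],[[0,0,0],[0,0,0],1],[[0,0,0],[0,0,0],1],[[0,0,0],[0,0,0],1],[[0,0,0],[0,0,0],1],[[0,0,0],[0,0,0],1]]'

```text
time: 3.2
tool_pos: [0.5758, 0.1602, 0.2635]
tcp_rot: [-3.141, -0.0, -0.005]
wrist_force: [0.2, -1.3, -0.1]
finger_gap: 0.997
grasp_force: 0.0
```

```bash
cat > look.py <<'E'
import sys
from h import *; import meas
st=ctrl.state(); im,d=ctrl.snapshot('wrist'); n=sys.argv[1]
cv2.imwrite(f'pics/{n}.png',im); np.savez(f'{n}.npz',im=im,d=d,st=st)
print(st['time'],st['tool_pos'].round(4),st['tcp_rot'].round(4),st['qpos'].round(2)); meas.run(f'{n}.npz','wrist')
E
python3 look.py w2
```

```text
3.2 [0.5758 0.1602 0.2635] [-3.1409e+00 -3.0000e-04 -5.3000e-03] [ 0.21  0.09  1.17 -0.    1.87  1.79]
w2.npz red [0.5842 0.1567] res 0.0004 n35 z 0.0051
w2.npz white [ 0.5824 -0.055 ] res 0.0002 n30 z 0.0052
w2.npz wood [ 0.433  -0.0615] res 0.0003 n23 z 0.0053
w2.npz blue [0.4313 0.2914] res 0.0003 n23 z 0.0054
w2.npz cin [ 0.5868 -0.0548] z 0.1023 res 0.0007 n2029
w2.npz coc [ 0.4404 -0.0559] z 0.1127 res 0.0008 n515
w2.npz tam [0.5808 0.1557] z 0.0966 res 0.0010 n1077
w2.npz pink [0.4713 0.0501] z 0.1023 res 0.0007 n141
w2.npz nut [0.4436 0.1472] z 0.0895 res 0.0032 n2412
w2.npz orange [0.4405 0.4174] z 0.0921 res 0.0010 n15
w2.npz glass [0.6132 0.3124] z 0.0544 res 0.0004 n663
```

View pics/w2.png

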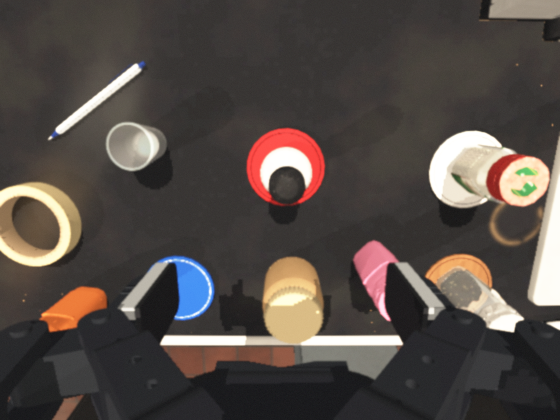

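The view shows the tamper knob at (287,184) over its foot, with red coaster centre at (285,167). The fingers are clear of the nut butter and the glass. Descending and gripping the handle.

Call:
apply_moves --deltas '[[[0.4,0.4,3.4],[0,0,0],1],[[0,0,3.4],[0,0,0],1],[[0,0,3.4],[0,0,0],1],[[0,0,3.4],[0,0,0],1],[[0,0,3.4],[0,0,0],1],[[0,0,3.4],[0,0,0],1],[[0,0,0],[0,0,0],1],[[0,0,0],[0,0,0],0.2],[[0,0,0],[0,0,0],0.2],[[0,0,0],[0,0,0],0.2]]'

```text
time: 4.25
tool_pos: [0.5814, 0.1568, 0.0604]
tcp_rot: [-3.141, -0.001, -0.007]
wrist_force: [0.1, 0.4, 0.7]
finger_gap: 0.514
grasp_force: 0.0
```

Call:
apply_moves --deltas '[[[0,0,0],[0,0,0],0.2],[[0,0,0],[0,0,0],0.2],[[0,0,0],[0,0,0],0.2],[[0,0,0],[0,0,0],0.2],[[0,0,0],[0,0,0],0.2],[[0,0,-0.5],[0,0,0],0.2],[[0,0,-1],[0,0,0],0.2],[[0,0,-1.5],[0,0,0],0.2],[[0,0,0],[0,0,0],0.2],[[0,0,0],[0,0,0],0.2]]'

```text
time: 5.25
tool_pos: [0.5804, 0.1567, 0.0882]
tcp_rot: [-3.141, -0.001, -0.002]
wrist_force: [0.1, 0.0, -4.6]
finger_gap: 0.388
grasp_force: 60.1
```

```bash
python3 - <<'E'
from h import *
st=ctrl.state(); im,d=ctrl.snapshot('wrist'); cv2.imwrite('pics/w3.png',im); np.savez('w3.npz',im=im,d=d,st=st)
print(st)
E
```

```text
{'time': 5.25, 'qpos': array([2.07092916e-01, 1.11469115e-01, 1.46240067e+00, 4.39868394e-05,
       1.56613620e+00, 1.77723377e+00]), 'joint_velocities': array([ 0.00040228,  0.01199516,  0.02163207, -0.00125771, -0.00197246,
       -0.00078411]), 'effort': array([ 1.62016382e-03, -4.96949530e+01, -4.46131539e+01, -1.18564967e-03,
       -6.82072896e-04, -3.10901044e-05]), 'tool_pos': array([0.58036921, 0.15669623, 0.08817192]), 'tcp_rot': array([-3.14122276e+00, -1.02922439e-03, -2.42478197e-03]), 'wrist_force': array([ 0.07597189,  0.01283731, -4.62883155]), 'moment': array([0.0404694 , 0.03961614, 0.01693747]), 'grasp_force': 60.05537854274735, 'finger_gap': 0.3877048803223049}
```

View pics/w3.png

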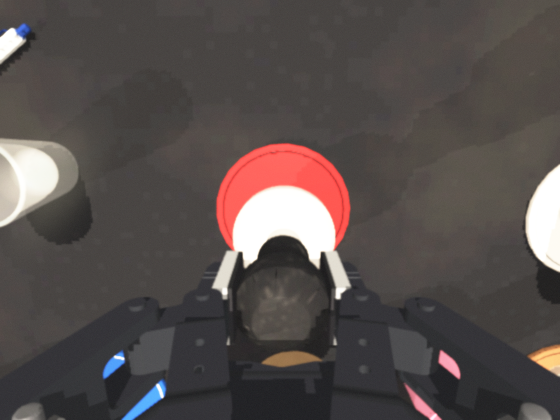

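The tamper is held (opening 33 mm, 4.6 N more on the wrist), with its foot 28 mm clear of the red coaster. I'll work out the foot's offset from the TCP.

```bash
python3 - <<'E'
from h import *
z=np.load('w3.npz',allow_pickle=True);im,d,st=z['im'],z['d'],z['st'].item();P=pose('wrist',st);X=cloud(P,d)
h=cv2.cvtColor(im,cv2.COLOR_BGR2HSV)
m=(h[...,1]<60)&(h[...,2]>150)&(X[...,2]>.025)&(X[...,2]<.075)&(np.hypot(X[...,0]-.58,X[...,1]-.157)<.05)
v,u=np.nonzero(m);print(len(v),np.percentile(X[m][:,2],[5,50,95]))
# front arc: topmost pixel per column
px=[(c,v[u==c].min()) for c in range(u.min()+4,u.max()-3) if (u==c).any() and v[u==c].min()<240]
for zt in (.050,.056):
    r=circ(plane(P,px,zt),.029,(.58,.157));print(zt,r.x,np.median(abs(r.fun)))
print(coaster(P,im,d,'red',(.58,.157)))
E
```

```text
5146 [0.04369453 0.04925544 0.05416873]
0.05 [0.5812066  0.15596514] 0.0003010859738411028
0.056 [0.58229503 0.15600733] 0.00037597520255856255
(array([0.58483169, 0.15622551]), np.float64(9.621068290948179e-05), 40, np.float64(0.005210159407049178))
```

Call:
apply_moves --deltas '[[[0,0,-3],[0,0,0],0.2],[[0,0,-4],[0,0,0],0.2],[[0,0,-4.2],[0,0,0],0.2],[[-3,-2.7,0],[0,0,0],0.2],[[-3,-2.7,0],[0,0,0],0.2],[[-3,-2.7,0],[0,0,0],0.2],[[-3,-2.7,0],[0,0,0],0.2],[[-3,-2.7,0],[0,0,0],0.2],[[0,0,0],[0,0,0],0.2],[[0,0,0],[0,0,0],0.2]]'

```text
time: 6.3
tool_pos: [0.4292, 0.2919, 0.1988]
tcp_rot: [3.141, 0.004, -0.0]
wrist_force: [0.4, -0.5, -4.3]
finger_gap: 0.391
grasp_force: 61.0
```

Foot offset is about 1 mm, negligible. Lowering onto blue.

Call:
apply_moves --deltas '[[[0,0,4],[0,0,0],0.2],[[0,0,4],[0,0,0],0.2],[[0,0,3],[0,0,0],0.2],[[0,0,1.2],[0,0,0],0.2],[[0,0,0.8],[0,0,0],0.2],[[0,0,0.5],[0,0,0],0.2],[[0,0,0.2],[0,0,0],0.2],[[0,0,0.1],[0,0,0],0.2],[[0,0,0],[0,0,0],0.2],[[0,0,0],[0,0,0],0.2]]'

```text
time: 7.3
tool_pos: [0.4302, 0.2917, 0.0622]
tcp_rot: [-3.141, -0.001, -0.002]
wrist_force: [-0.7, 0.7, -4.4]
finger_gap: 0.388
grasp_force: 61.0
```

Call:
apply_moves --deltas '[[[0,0,0.1],[0,0,0],0.2],[[0,0,0.1],[0,0,0],0.2],[[0,0,0],[0,0,0],0.2],[[0,0,0],[0,0,0],0.6],[[0,0,0],[0,0,0],0.9],[[0,0,0],[0,0,0],1],[[0,0,0],[0,0,0],1],[[0,0,0],[0,0,0],1],[[0,0,-2],[0,0,0],1],[[0,0,-4],[0,0,0],1]]'

```text
time: 8.3
tool_pos: [0.428, 0.2903, 0.116]
tcp_rot: [3.138, 0.001, -0.011]
wrist_force: [1.1, 0.2, -0.3]
finger_gap: 1.0
grasp_force: 0.0
```

Call:
apply_moves --deltas '[[[0,0,-4],[0,0,0],1],[[0,0,-4],[0,0,0],1],[[0,0,-4],[0,0,0],1],[[0,0,-2],[0,0,0],1],[[1.5,3.5,0],[0,0,0],1],[[2.4,4,0],[0,0,0],1],[[2.4,4,0],[0,0,0],1],[[2.4,4,0],[0,0,0],1],[[2.4,4,0],[0,0,0],1],[[2.4,4,0],[0,0,0],1]]'

```text
time: 9.3
tool_pos: [0.5657, 0.0547, 0.2594]
tcp_rot: [-3.141, -0.001, -0.001]
wrist_force: [0.6, 0.9, -0.3]
finger_gap: 0.998
grasp_force: 0.0
```

Call:
apply_moves --deltas '[[[2,4,0],[0,0,0],1],[[0,4,0],[0,0,0],1],[[0,3.3,0],[0,0,0],1],[[0,0,0],[0,0,0],1],[[0,0,0],[0,0,0],1],[[0,0,0],[0,0,0],1],[[0,0,0],[0,0,0],1],[[0,0,0],[0,0,0],1],[[0,0,0],[0,0,0],1],[[0,0,0],[0,0,0],1]]'

```text
time: 10.3
tool_pos: [0.585, -0.056, 0.2593]
tcp_rot: [3.142, 0.002, 0.0]
wrist_force: [-0.2, -0.6, 0.3]
finger_gap: 0.998
grasp_force: 0.0
```

```bash
python3 look.py w4
```

```text
10.3 [ 0.585  -0.056   0.2593] [3.1416e+00 2.0000e-03 1.0000e-04] [-0.15  0.07  1.21 -0.    1.87  1.42]
w4.npz red [0.5843 0.1558] res 0.0007 n35 z 0.0054
w4.npz white [ 0.5828 -0.056 ] res 0.0008 n28 z 0.0051
w4.npz wood [ 0.4339 -0.0624] res 0.0008 n28 z 0.0053
w4.npz blue [0.431  0.2896] res 0.0001 n20 z 0.0055
w4.npz cin [ 0.5873 -0.0573] z 0.1025 res 0.0001 n1996
w4.npz coc [ 0.4398 -0.0602] z 0.1139 res 0.0006 n1470
tam need at least one array to concatenate
w4.npz pink [0.471  0.0416] z 0.1079 res 0.0015 n832
w4.npz nut [0.4376 0.1436] z 0.0895 res 0.0008 n749
orange need at least one array to concatenate
glass need at least one array to concatenate
  return _methods._mean(a, axis=axis, dtype=dtype,
  ret = ret.dtype.type(ret / rcount)
```

View pics/w4.png

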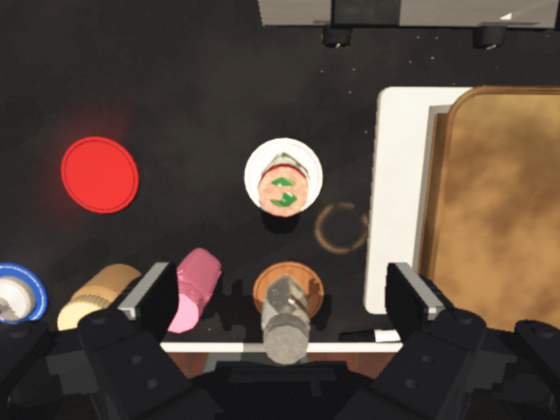

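The view shows the cinnamon lid at (284,191), with white coaster centre at (284,175) and the red coaster empty at (100,175). The wood and cocoa positions are as before. Gripping the red lid.

Call:
apply_moves --deltas '[[[0.2,0.1,3.5],[0,0,0],1],[[0,0,3.5],[0,0,0],1],[[0,0,3.5],[0,0,0],1],[[0,0,3.5],[0,0,0],1],[[0,0,3],[0,0,0],1],[[0,0,1.9],[0,0,0],1],[[0,0,0],[0,0,0],1],[[0,0,0],[0,0,0],0.3],[[0,0,0],[0,0,0],0.3],[[0,0,0],[0,0,0],0.3]]'

```text
time: 11.35
tool_pos: [0.5885, -0.0576, 0.0734]
tcp_rot: [3.141, 0.001, 0.007]
wrist_force: [-0.1, 0.1, 0.6]
finger_gap: 0.543
grasp_force: 58.0
```

Call:
apply_moves --deltas '[[[0,0,0],[0,0,0],0.3],[[0,0,0],[0,0,0],0.3],[[0,0,0],[0,0,0],0.3],[[0,0,0],[0,0,0],0.3],[[0,0,0],[0,0,0],0.3],[[0,0,-0.5],[0,0,0],0.3],[[0,0,-1],[0,0,0],0.3],[[0,0,-1.5],[0,0,0],0.3],[[0,0,0],[0,0,0],0.3],[[0,0,0],[0,0,0],0.3]]'

```text
time: 12.35
tool_pos: [0.5875, -0.0575, 0.1013]
tcp_rot: [3.141, 0.001, 0.003]
wrist_force: [-0.1, 0.1, -1.1]
finger_gap: 0.537
grasp_force: 57.9
```

```bash
python3 - <<'E'
from h import *
st=ctrl.state(); im,d=ctrl.snapshot('wrist'); cv2.imwrite('pics/w5.png',im); np.savez('w5.npz',im=im,d=d,st=st)
print(st['tool_pos'],st['moment'])
E
```

```text
[ 0.58750552 -0.05754362  0.10128669] [0.00775783 0.01869504 0.01670236]
```

View pics/w5.png

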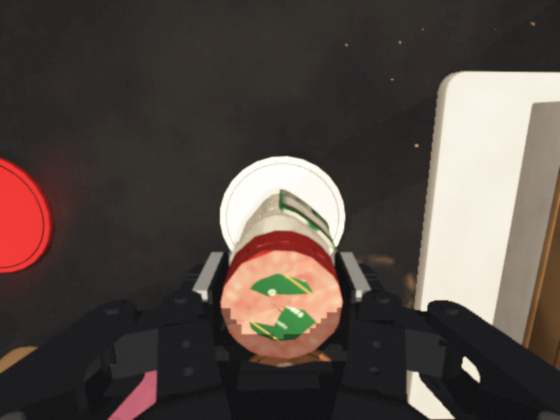

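Cinnamon is held by its lid and upright. Carrying it to red at (0.584, 0.156).

Call:
apply_moves --deltas '[[[0,0,-4],[0,0,0],0.3],[[0,0,-3],[0,0,0],0.3],[[0,0,-2],[0,0,0],0.3],[[-0.3,-3.4,0],[0,0,0],0.3],[[0,-4,0],[0,0,0],0.3],[[0,-4,0],[0,0,0],0.3],[[0,-4,0],[0,0,0],0.3],[[0,-3.5,0],[0,0,0],0.3],[[0,-2.5,0],[0,0,0],0.3],[[0,0,0],[0,0,0],0.3]]'

```text
time: 13.4
tool_pos: [0.5831, 0.1598, 0.189]
tcp_rot: [-3.141, -0.008, 0.003]
wrist_force: [1.3, -0.6, -0.3]
finger_gap: 0.54
grasp_force: 58.4
```

Call:
apply_moves --deltas '[[[0,0,3],[0,0,0],0.3],[[0,0,4],[0,0,0],0.3],[[0,0,3],[0,0,0],0.3],[[0,0,0.8],[0,0,0],0.3],[[0,0,0.4],[0,0,0],0.3],[[0,0,0],[0,0,0],0.3],[[0,0,0],[0,0,0],0.3],[[0,0,0],[0,0,0],0.3],[[0,0,0],[0,0,0],0.3],[[0,0,0],[0,0,0],0.3]]'

```text
time: 14.4
tool_pos: [0.5842, 0.1566, 0.079]
tcp_rot: [-3.141, -0.001, -0.002]
wrist_force: [-0.7, 0.8, -1.3]
finger_gap: 0.537
grasp_force: 58.4
```

Call:
apply_moves --deltas '[[[0,0,0.2],[0,0,0],0.3],[[0,0,0.2],[0,0,0],0.3],[[0,0,0.1],[0,0,0],0.3],[[0,0,0],[0,0,0],0.3],[[0,0,0],[0,0,0],0.3],[[0,0,0],[0,0,0],0.3],[[0,0,0],[0,0,0],0.3],[[0,0,0],[0,0,0],0.3],[[0,0,0],[0,0,0],0.3],[[0,0,0],[0,0,0],0.3]]'

```text
time: 15.4
tool_pos: [0.584, 0.1565, 0.0735]
tcp_rot: [-3.142, -0.001, -0.0]
wrist_force: [-1.4, -0.0, 2.1]
finger_gap: 0.539
grasp_force: 59.3
```

Contact (+2 N). Release, rise, go above the cocoa.

Call:
apply_moves --deltas '[[[0,0,0],[0,0,0],0.7],[[0,0,0],[0,0,0],1],[[0,0,0],[0,0,0],1],[[0,0,0],[0,0,0],1],[[0,0,-2],[0,0,0],1],[[0,0,-4],[0,0,0],1],[[0,0,-4],[0,0,0],1],[[0,0,-4],[0,0,0],1],[[0,0,-4],[0,0,0],1],[[0,0,-2],[0,0,0],1]]'

```text
time: 16.4
tool_pos: [0.5845, 0.1567, 0.2782]
tcp_rot: [-3.14, -0.001, -0.009]
wrist_force: [0.1, 0.2, -0.2]
finger_gap: 0.998
grasp_force: 0.0
```

Call:
apply_moves --deltas '[[[-2,3,0],[0,0,0],1],[[-2.5,3.7,0],[0,0,0],1],[[-2.5,3.7,0],[0,0,0],1],[[-2.5,3.7,0],[0,0,0],1],[[-2.5,3.7,0],[0,0,0],1],[[-2.5,3.9,0],[0,0,0],1],[[0,0,0],[0,0,0],1],[[0,0,0],[0,0,0],1],[[0,0,0],[0,0,0],1],[[0,0,0],[0,0,0],1]]'

```text
time: 17.4
tool_pos: [0.4395, -0.0596, 0.273]
tcp_rot: [-3.141, -0.004, 0.001]
wrist_force: [0.3, -0.4, 0.5]
finger_gap: 0.999
grasp_force: 0.0
```

```bash
python3 look.py w6 2>/dev/null
```

```text
17.4 [ 0.4395 -0.0596  0.273 ] [-3.1412e+00 -3.6000e-03  7.0000e-04] [-0.21 -0.31  1.53  0.    1.92  1.36]
w6.npz red [0.5835 0.1551] res 0.0004 n29 z 0.0052
w6.npz white [ 0.5816 -0.0566] res 0.0006 n37 z 0.0052
w6.npz wood [ 0.4325 -0.0629] res 0.0005 n29 z 0.0051
w6.npz blue [0.43   0.2903] res 0.0005 n19 z 0.0053
cin need at least one array to concatenate
w6.npz coc [ 0.4383 -0.06  ] z 0.1139 res 0.0004 n1789
w6.npz tam [0.5776 0.1473] z 0.1021 res 0.0039 n2346
w6.npz pink [0.4696 0.0438] z 0.1079 res 0.0014 n1886
w6.npz nut [0.4419 0.1446] z 0.0895 res 0.0032 n3020
orange need at least one array to concatenate
glass need at least one array to concatenate
```

View pics/w6.png

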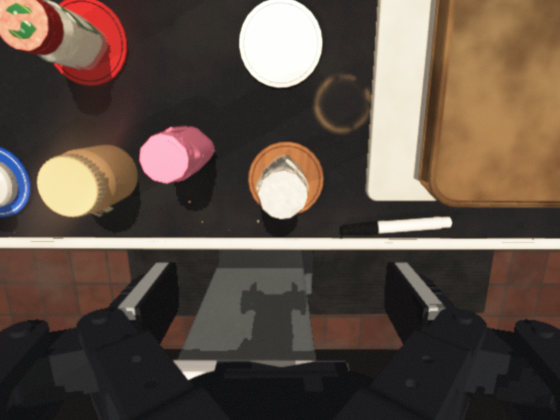

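The cocoa's white lid is at (283,192) on wood, centre (286,178). The white coaster at (281,43) is empty and cinnamon stands upright on red. Pink at (178,155) clears the fingers. Gripping the white lid.

Call:
apply_moves --deltas '[[[-0.1,0,3.5],[0,0,0],1],[[0,0,3.5],[0,0,0],1],[[0,0,3.5],[0,0,0],1],[[0,0,3.5],[0,0,0],1],[[0,0,3],[0,0,0],1],[[0,0,1.8],[0,0,0],1],[[0,0,0],[0,0,0],1],[[0,0,0],[0,0,0],1],[[0,0,0],[0,0,0],0.3],[[0,0,0],[0,0,0],0.3]]'

```text
time: 18.45
tool_pos: [0.439, -0.0606, 0.0869]
tcp_rot: [3.141, 0.001, 0.004]
wrist_force: [-0.1, 0.5, -0.4]
finger_gap: 0.692
grasp_force: 0.0
```

Call:
apply_moves --deltas '[[[0,0,0],[0,0,0],0.3],[[0,0,0],[0,0,0],0.3],[[0,0,0],[0,0,0],0.3],[[0,0,0],[0,0,0],0.3],[[0,0,0],[0,0,0],0.3],[[0,0,0],[0,0,0],0.3],[[0,0,0],[0,0,0],0.3],[[0,0,0],[0,0,0],0.3],[[0,0,0],[0,0,0],0.3],[[0,0,0],[0,0,0],0.3]]'

```text
time: 19.45
tool_pos: [0.439, -0.0607, 0.087]
tcp_rot: [3.141, 0.001, 0.005]
wrist_force: [-0.2, 0.6, 5.6]
finger_gap: 0.496
grasp_force: 62.1
```

Call:
apply_moves --deltas '[[[0,0,-0.5],[0,0,0],0.3],[[0,0,-1],[0,0,0],0.3],[[0,0,-2],[0,0,0],0.3],[[0,0,-3],[0,0,0],0.3],[[0,0,-3],[0,0,0],0.3],[[0,0,-1.5],[0,0,0],0.3],[[0,0,0],[0,0,0],0.3],[[0,0,0],[0,0,0],0.3],[[0,0,0],[0,0,0],0.3],[[0,0,0],[0,0,0],0.3]]'

```text
time: 20.45
tool_pos: [0.4374, -0.0604, 0.1935]
tcp_rot: [-3.141, -0.001, 0.005]
wrist_force: [0.6, 0.1, -1.3]
finger_gap: 0.497
grasp_force: 61.1
```

Held. Carrying it to white (+14.4 cm x, +0.4 cm y), then lowering.

Call:
apply_moves --deltas '[[[2.4,-0.4,0],[0,0,0],0.3],[[3,0,0],[0,0,0],0.3],[[3,0,0],[0,0,0],0.3],[[3,0,0],[0,0,0],0.3],[[2,0,0],[0,0,0],0.3],[[1,0,0],[0,0,0],0.3],[[0,0,0],[0,0,0],0.3],[[0,0,0],[0,0,0],0.3],[[0,0,0],[0,0,0],0.3],[[0,0,0],[0,0,0],0.3]]'

```text
time: 21.45
tool_pos: [0.5815, -0.0565, 0.1958]
tcp_rot: [3.141, 0.001, 0.001]
wrist_force: [-0.4, -1.3, -0.6]
finger_gap: 0.5
grasp_force: 61.1
```

```bash
python3 - <<'E'
from h import *
for n in ('wrist','side'):
    st=ctrl.state(); im,d=ctrl.snapshot(n); np.savez(n+'7.npz',im=im,d=d,st=st)
    P=pose(n,st)
    if n=='wrist': cv2.imwrite('pics/w7.png',im); print(st['tool_pos'],coaster(P,im,d,'white',(.582,-.056)))
    else: cv2.imwrite('pics/s7.png',cv2.resize(im[100:240,200:380],None,fx=4,fy=4))
E
```

```text
[ 0.58147843 -0.05653216  0.19581188] (array([ 0.58260276, -0.05758246]), np.float64(0.0002852000534671502), 32, np.float64(0.00516920947420671))
```

View pics/s7.png

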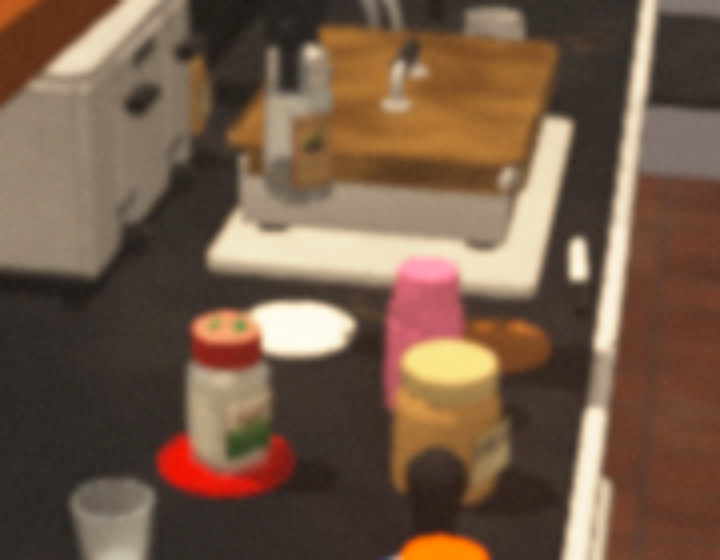

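The side crop shows the cocoa held upright over the white coaster, which is at (300,328). Cinnamon is upright and roughly centred on red at (228,460). Lowering.

Call:
apply_moves --deltas '[[[0.1,0,3],[0,0,0],0.3],[[0,0,4],[0,0,0],0.3],[[0,0,2.5],[0,0,0],0.3],[[0,0,0.7],[0,0,0],0.3],[[0,0,0.3],[0,0,0],0.3],[[0,0,0],[0,0,0],0.3],[[0,0,0],[0,0,0],0.3],[[0,0,0],[0,0,0],0.3],[[0,0,0],[0,0,0],0.3],[[0,0,0],[0,0,0],0.3]]'

```text
time: 22.55
tool_pos: [0.5833, -0.0565, 0.0908]
tcp_rot: [3.141, 0.001, 0.001]
wrist_force: [-0.3, -0.8, -1.1]
finger_gap: 0.499
grasp_force: 61.2
```

Call:
apply_moves --deltas '[[[0,0,0.2],[0,0,0],0.3],[[0,0,0.1],[0,0,0],0.3],[[0,0,0.1],[0,0,0],0.3],[[0,0,0],[0,0,0],0.3],[[0,0,0],[0,0,0],0.3],[[0,0,0],[0,0,0],0.3],[[0,0,0],[0,0,0],0.3],[[0,0,0],[0,0,0],0.3],[[0,0,0],[0,0,0],0.3],[[0,0,0],[0,0,0],0.3]]'

```text
time: 23.55
tool_pos: [0.5832, -0.0565, 0.0871]
tcp_rot: [3.141, 0.001, 0.001]
wrist_force: [-1.9, 0.9, 5.8]
finger_gap: 0.497
grasp_force: 62.1
```

Contact (+6 N). Release, rise, go over the tamper on blue.

Call:
apply_moves --deltas '[[[0,0,0],[0,0,0],0.7],[[0,0,0],[0,0,0],1],[[0,0,0],[0,0,0],1],[[0,0,0],[0,0,0],1],[[0,0,-2],[0,0,0],1],[[0,0,-4],[0,0,0],1],[[0,0,-4],[0,0,0],1],[[0,0,-4],[0,0,0],1],[[0,0,-3],[0,0,0],1],[[-1.5,-3,0],[0,0,0],1]]'

```text
time: 24.55
tool_pos: [0.57, -0.0288, 0.2616]
tcp_rot: [3.139, -0.005, 0.013]
wrist_force: [0.3, 0.7, -0.2]
finger_gap: 0.998
grasp_force: 0.0
```

Call:
apply_moves --deltas '[[[-1.7,-4,0],[0,0,0],1],[[-1.7,-4,0],[0,0,0],1],[[-1.7,-4,0],[0,0,0],1],[[-1.7,-4,0],[0,0,0],1],[[-1.7,-4,0],[0,0,0],1],[[-1.7,-4,0],[0,0,0],1],[[-1.7,-4,0],[0,0,0],1],[[-1.9,-3.8,0],[0,0,0],1],[[0,0,0],[0,0,0],1],[[0,0,0],[0,0,0],1]]'

```text
time: 25.55
tool_pos: [0.4294, 0.2921, 0.2561]
tcp_rot: [3.141, 0.004, 0.0]
wrist_force: [-0.0, 0.2, 0.7]
finger_gap: 1.003
grasp_force: 0.0
```

```bash
cat >> meas.py <<'E'
def foot(f,near,zt=.025):
    z=np.load(f,allow_pickle=True);im,d,st=z['im'],z['d'],z['st'].item();P=pose('wrist',st);X=cloud(P,d)
    m=(np.hypot(X[...,0]-near[0],X[...,1]-near[1])<.045)&(X[...,2]>.017)&(X[...,2]<.04)
    m=cv2.morphologyEx(m.astype(np.uint8),cv2.MORPH_OPEN,np.ones((3,3)))>0
    r=circ(plane(P,hullpts(m),zt),.029,near);print('foot',r.x,np.median(abs(r.fun)))
E
python3 look.py w8 2>/dev/null; python3 -c "
import meas;meas.foot('w8.npz',(.429,.29))
from h import *
z=np.load('w8.npz',allow_pickle=True);print(top(pose('wrist',z['st'].item()),z['d'],(.429,.29),.085,.016))"
```

```text
25.55 [0.4294 0.2921 0.2561] [3.1411 0.0045 0.    ] [ 0.53 -0.12  1.39 -0.    1.87  2.1 ]
w8.npz red [0.5833 0.1572] res 0.0002 n26 z 0.0050
white need at least one array to concatenate
w8.npz wood [ 0.4316 -0.0616] res 0.0007 n10 z 0.0051
w8.npz blue [0.4293 0.2928] res 0.0005 n36 z 0.0051
cin need at least one array to concatenate
coc need at least one array to concatenate
w8.npz tam [0.5735 0.1611] z 0.1019 res 0.0027 n1664
w8.npz pink [0.468  0.0527] z 0.1019 res 0.0011 n536
w8.npz nut [0.4366 0.1481] z 0.0893 res 0.0030 n3397
w8.npz orange [0.4117 0.4094] z 0.1077 res 0.0008 n1543
w8.npz glass [0.5699 0.3117] z 0.0565 res 0.0042 n159
foot [0.42702511 0.29004901] 0.001352930987321338
(array([0.42911532, 0.29069533]), np.float64(0.09675280056892777), np.float64(0.0009338556255664762), np.int64(1105))
```

View pics/w8.png

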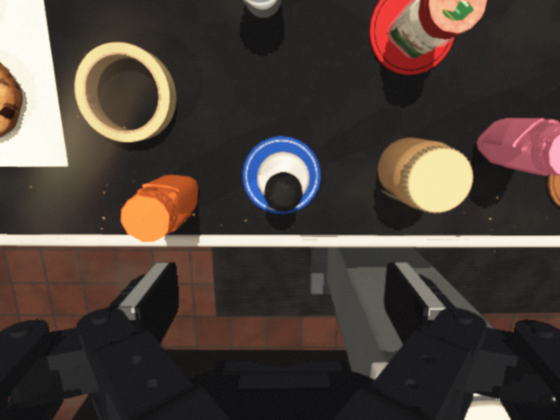

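The tamper knob is at (283,190), near the middle of blue at (282,175). Orange at (160,205) and nut butter (425,175) clear the fingers. Gripping.

Call:
apply_moves --deltas '[[[0,0,3.5],[0,0,0],1],[[0,0,3.5],[0,0,0],1],[[0,0,3.5],[0,0,0],1],[[0,0,3.5],[0,0,0],1],[[0,0,3.5],[0,0,0],1],[[0,0,2.1],[0,0,0],1],[[0,0,0],[0,0,0],1],[[0,0,0],[0,0,0],1],[[0,0,0],[0,0,0],0.2],[[0,0,0],[0,0,0],0.2]]'

```text
time: 26.6
tool_pos: [0.431, 0.2918, 0.0624]
tcp_rot: [-3.14, -0.0, -0.005]
wrist_force: [-1.0, 0.0, 0.5]
finger_gap: 0.692
grasp_force: 0.0
```

Call:
apply_moves --deltas '[[[0,0,0],[0,0,0],0.2],[[0,0,0],[0,0,0],0.2],[[0,0,0],[0,0,0],0.2],[[0,0,0],[0,0,0],0.2],[[0,0,0],[0,0,0],0.2],[[0,0,0],[0,0,0],0.2],[[0,0,0],[0,0,0],0.2],[[0,0,0],[0,0,0],0.2],[[0,0,0],[0,0,0],0.2],[[0,0,0],[0,0,0],0.2]]'

```text
time: 27.6
tool_pos: [0.4304, 0.2915, 0.0616]
tcp_rot: [-3.141, -0.001, -0.003]
wrist_force: [-0.2, -2.3, 6.5]
finger_gap: 0.391
grasp_force: 59.5
```

Call:
apply_moves --deltas '[[[0,0,-0.5],[0,0,0],0.2],[[0,0,-1],[0,0,0],0.2],[[0,0,-2],[0,0,0],0.2],[[0,0,-3],[0,0,0],0.2],[[0,0,-4],[0,0,0],0.2],[[0,0,-3],[0,0,0],0.2],[[0,0,-1.5],[0,0,0],0.2],[[0,0,0],[0,0,0],0.2],[[0,0,0],[0,0,0],0.2],[[0,0,0],[0,0,0],0.2]]'

```text
time: 28.6
tool_pos: [0.4291, 0.291, 0.2075]
tcp_rot: [3.139, 0.001, -0.006]
wrist_force: [-0.0, 0.3, -5.1]
finger_gap: 0.386
grasp_force: 60.3
```

Held. Carrying it to wood (−35.3 cm y, +0.3 cm x).

Call:
apply_moves --deltas '[[[0.3,2.5,0],[0,0,0],0.2],[[0,4.2,0],[0,0,0],0.2],[[0,4.2,0],[0,0,0],0.2],[[0,4.2,0],[0,0,0],0.2],[[0,4.2,0],[0,0,0],0.2],[[0,4.2,0],[0,0,0],0.2],[[0,4.2,0],[0,0,0],0.2],[[0,4.2,0],[0,0,0],0.2],[[0,2.4,0],[0,0,0],0.2],[[0,1,0],[0,0,0],0.2]]'

```text
time: 29.6
tool_pos: [0.4322, -0.0636, 0.2083]
tcp_rot: [-3.141, 0.004, 0.005]
wrist_force: [0.5, -0.5, -4.7]
finger_gap: 0.393
grasp_force: 61.2
```

Call:
apply_moves --deltas '[[[0,0,0],[0,0,0],0.2],[[0,0,0],[0,0,0],0.2],[[0,0,0],[0,0,0],0.2],[[0,0,0],[0,0,0],0.2],[[0,0,0],[0,0,0],0.2],[[0,0,0],[0,0,0],0.2],[[0,0,0],[0,0,0],0.2],[[0,0,0],[0,0,0],0.2],[[0,0,0],[0,0,0],0.2],[[0,0,0],[0,0,0],0.2]]'

```text
time: 30.6
tool_pos: [0.433, -0.0616, 0.2103]
tcp_rot: [-3.142, -0.001, -0.0]
wrist_force: [-0.2, 0.6, -4.8]
finger_gap: 0.391
grasp_force: 61.2
```

```bash
python3 look.py w9 2>/dev/null | head -6
```

```text
30.6 [ 0.433  -0.0616  0.2103] [-3.1416e+00 -6.0000e-04 -0.0000e+00] [-0.22 -0.35  1.67  0.    1.82  1.35]
w9.npz red [0.5834 0.1545] res 0.0005 n26 z 0.0052
w9.npz white [ 0.5829 -0.0548] res 0.0020 n27 z 0.0052
w9.npz wood [ 0.4323 -0.0632] res 0.0005 n30 z 0.0052
blue need at least one array to concatenate
w9.npz cin [ 0.5811 -0.0566] z 0.1124 res 0.0003 n809
```

Call:
apply_moves --deltas '[[[-0.1,0.1,3],[0,0,0],0.2],[[0,0,4],[0,0,0],0.2],[[0,0,4],[0,0,0],0.2],[[0,0,2],[0,0,0],0.2],[[0,0,1],[0,0,0],0.2],[[0,0,0.4],[0,0,0],0.2],[[0,0,0],[0,0,0],0.2],[[0,0,0],[0,0,0],0.2],[[0,0,0],[0,0,0],0.2],[[0,0,0],[0,0,0],0.2]]'

```text
time: 31.65
tool_pos: [0.4326, -0.0627, 0.0673]
tcp_rot: [3.141, 0.001, 0.003]
wrist_force: [-0.2, -0.5, -4.2]
finger_gap: 0.391
grasp_force: 61.2
```

Call:
apply_moves --deltas '[[[0,0,0.2],[0,0,0],0.2],[[0,0,0.2],[0,0,0],0.2],[[0,0,0.1],[0,0,0],0.2],[[0,0,0.1],[0,0,0],0.2],[[0,0,0],[0,0,0],0.2],[[0,0,0],[0,0,0],0.2],[[0,0,0],[0,0,0],0.2],[[0,0,0],[0,0,0],0.2],[[0,0,0],[0,0,0],0.2],[[0,0,0],[0,0,0],0.2]]'

```text
time: 32.65
tool_pos: [0.4326, -0.0627, 0.0616]
tcp_rot: [3.141, 0.001, 0.003]
wrist_force: [-1.2, -0.2, 6.0]
finger_gap: 0.387
grasp_force: 62.0
```

Contact (+6 N). Release, rise, and move to an overview at about (0.51, 0.04).

Call:
apply_moves --deltas '[[[0,0,0],[0,0,0],0.6],[[0,0,0],[0,0,0],1],[[0,0,0],[0,0,0],1],[[0,0,0],[0,0,0],1],[[0,0,-2],[0,0,0],1],[[0,0,-4],[0,0,0],1],[[0,0,-4],[0,0,0],1],[[0,0,-4],[0,0,0],1],[[0,0,-4],[0,0,0],1],[[0,0,-3],[0,0,0],1]]'

```text
time: 33.65
tool_pos: [0.4322, -0.0626, 0.2731]
tcp_rot: [3.141, 0.001, 0.004]
wrist_force: [0.3, -0.7, 0.0]
finger_gap: 1.001
grasp_force: 0.0
```

Call:
apply_moves --deltas '[[[0.5,-3,-3],[0,0,0],1],[[0.5,-3.5,-3],[0,0,0],1],[[0,-3.5,-3],[0,0,0],1],[[0,-3.5,-2],[0,0,0],1],[[0,0,0],[0,0,0],1],[[0,0,0],[0,0,0],1],[[0,0,0],[0,0,0],1],[[0,0,0],[0,0,0],1],[[0,0,0],[0,0,0],1],[[0,0,0],[0,0,0],1]]'

```text
time: 34.65
tool_pos: [0.4419, 0.0718, 0.3799]
tcp_rot: [3.142, -0.001, -0.001]
wrist_force: [0.3, 0.1, 0.5]
finger_gap: 1.002
grasp_force: 0.0
```

```bash
python3 look.py w10 2>/dev/null; python3 - <<'E'
from h import *; import meas
meas.foot('w10.npz',(.4326,-.0625))
z=np.load('w10.npz',allow_pickle=True);im,d,st=z['im'],z['d'],z['st'].item();P=pose('wrist',st)
for n,c,zl,R in (('cin',(.584,.156),.09,.0225),('coc',(.583,-.056),.1,.022),('tam',(.432,-.062),.085,.016)): print(n,top(P,d,c,zl,R))
im,d=ctrl.snapshot('scene'); cv2.imwrite('pics/s10.png',cv2.resize(im[130:320,170:410],None,fx=3,fy=3))
E
```

```text
34.65 [0.4419 0.0718 0.3799] [ 3.1415e+00 -1.2000e-03 -1.0000e-03] [ 0.09 -0.23  1.26 -0.    2.1   1.66]
w10.npz red [0.5833 0.1561] res 0.0004 n26 z 0.0052
w10.npz white [ 0.582  -0.0556] res 0.0004 n29 z 0.0052
w10.npz wood [ 0.4317 -0.0625] res 0.0005 n24 z 0.0050
w10.npz blue [0.429  0.2924] res 0.0010 n29 z 0.0054
w10.npz cin [ 0.5808 -0.0554] z 0.1137 res 0.0005 n1364
coc need at least one array to concatenate
w10.npz tam [0.5808 0.1552] z 0.1023 res 0.0063 n1389
w10.npz pink [0.4693 0.0451] z 0.1079 res 0.0015 n1046
w10.npz nut [0.4384 0.1504] z 0.0894 res 0.0035 n1758
w10.npz orange [0.4115 0.4063] z 0.1076 res 0.0006 n675
w10.npz glass [0.6138 0.3113] z 0.0529 res 0.0007 n345
foot [ 0.42996351 -0.06279509] 0.00192774281691091
cin (array([0.58118665, 0.15621842]), np.float64(0.10237066388194105), np.float64(0.00022244777083382447), np.int64(1389))
coc (array([ 0.58089454, -0.05521885]), np.float64(0.11374771893387109), np.float64(0.00033148338862345333), np.int64(1363))
tam (array([ 0.43048947, -0.06155185]), np.float64(0.09628976155910238), np.float64(0.0006846211938701958), np.int64(565))
```

View pics/w10.png

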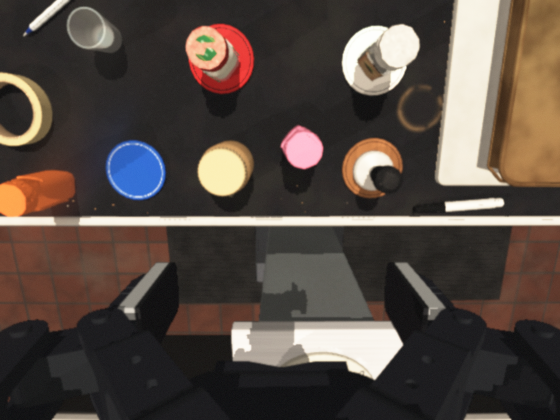

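View pics/s10.png

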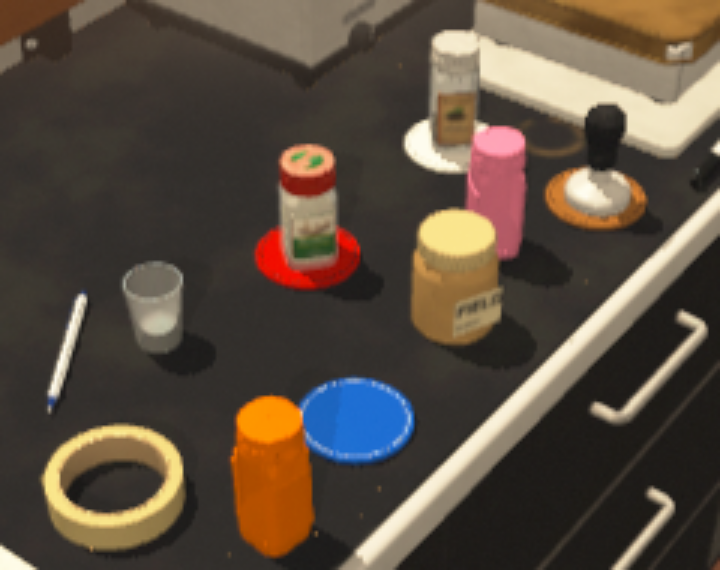

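The two pictures show cinnamon on red, cocoa on white and the tamper on wood. All are upright and within about 2 mm of centre. Blue is empty and the bystanders have not moved. Handing in.

```bash
python3 -c "from plant import ctrl; print(ctrl.sign_off())"
```

```text
the job is handed in; nothing more can be done
None
```

I handed the job in after about 35 s of robot time: red lid on red, white lid on white and tamper on wood, all upright and within about 2 mm of centre by the last wrist-camera check, with blue empty and the bystanders not moved.

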